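# Find the concealed catch of the battery box and press it

### The arm

A 7-joint arm with a two-finger parallel gripper is mounted at the origin on a cart in front of the work surface, level with it; the furniture and walls round the work are solid. World frame = base frame: x ahead of the robot, y to its left, z up, the work surface at z = 0. Lengths are in m, angles in rad, forces in N, time in s.
With the tool pointing down it reaches from about 0.4 to 0.85 m from the base axis. Payload 10.4 kg.
Tool frame: the origin (TCP) lies midway between the tips of the shut fingers; the grasp point (between the pads) lies 19 mm behind it; z points along the fingers, y is the line along which they close (so a half turn about z gives the same grasp; the last joint's range is limited). The gripper opens to 85 mm and grips with 20 to 120 N. Pads are 22 mm wide; open, the fingers measure 114 mm over their backs; the gripper's body (76 mm by 85 mm) begins 54 mm behind the grasp point. The pads swing forward as they close: fully open they stand 13 mm farther back than shut.
Start: joints at [-1.211, 0.332, -0.065, 1.46, 0.022, 1.35, -0.088], TCP at [0.233, 0.58, 0.194] pointing down, gripper open.
Joint ranges: [-2.6, 2.6], [-0.5, 2.12], [-1.47, 1.34], [0.16, 2.42], [-1.27, 4.41], [0.06, 2.06], [-2.6, 2.6]. Speed limits (rad/s): [2.22, 2.22, 2.79, 2.79, 3.14, 3.14, 3.14].

### API

Orientations are given as a unit quaternion [w, x, y, z].
In Python, from station import manip gives the robot as it stands. The module is installed in compiled form; this text tells all that it offers.
- The arm moves only by the tool send_rows, never from a script. Its argument "increments" is a list of rows, each an object of numbers: "wx", "wy", "wz": the turn, a rotation vector about the world's x, y, z scaled (see below); "dx", "dy", "dz": the shift along the world's x, y, z scaled (see below); "fingers": the opening, from 0 (shut) to 1 (fully open). A call has 1 to 20 rows; each row shifts and turns the commanded pose from where the row before left it; what a row does not reach is not made up. The controller multiplies each number of a shift by 20 mm and each number of a turn by 8 degrees. A row lasts 1/10 s, in which the tool goes at most 50 mm and 8.59 degrees, less where a joint would pass 70% of its speed; a pose out of reach is approached as far as the arm can. A call with a number of a shift or a turn outside -1 to 1 is refused whole. A call with a gripper value outside its range is refused whole. The fingers move at their own pace and stop on an object; the grip force is fixed at half the most. Time passes only in rows, so rows that do not move let the fingers close. It gives the time, the measured TCP pose, the force, the opening and the grip force at its end, in the units of the state.
- manip.state(): the state, without advancing time (a new reading comes with each control period).
- manip.capture(name): name is "side" or "top" or "wrist"; returns the picture (480x640x3 uint8, blue, green, red); there is no depth.
- manip.camera_params(name): a dict with "intrinsics" (3x3 intrinsics, pixels), "R" (3x3) and "t" (3): a world point X has camera coordinates R X + t. Camera axes: x right, y down, z forward; pixel columns grow to the right and rows downward; lengths in m; the calibration is good to about 2 mm. A picture is of the moment at which its call begins: read the wrist's pose just before it. camera_params takes no time and is no camera call; for the wrist camera it gives the pose at the moment of the call.
- manip.close_job(): hands the job in; it is judged then, once.
Trained networks look in the newest picture that a camera, given by its name, has taken for a name from the list of things; names that differ only in an ending like _2 or _b are one class to them, and where a whole thing is asked for, a point or a joint stands for the part that bears it (a point fixed in the world has none). Each returns a list of dicts, best first, with "conf" (0 to 1); they miss things now and then, are a little off and sometimes report something else, mostly with a low value. They report only what shows in the picture. A call takes as long as a camera call.
- manip.recognise(camera, query): "rect" ([left, top, width, height] in pixels, round what is visible of it).
- manip.trace(camera, query): "region" (480x640 bool, what is visible of it) and "rect" ([left, top, width, height] in pixels, round what is visible of it).
The state is a dict: "clock": time; "q": joint angles; "joint_vel": joint speeds; "joint_torque": joint torques, N m; "tool_pos": TCP position; "ee_rot": TCP orientation; "wrist_force": force on the tool from outside, world axes, zero at the start; "torque": the same for the moment, N m; "opening": opening from 0.0 (shut) to 1.0 (fully open); "grip_force": force on a finger pad.
Only numpy, scipy, OpenCV 4.12 (cv2) and the standard library are available. Lean on these libraries where they do the work, as an engineer would, in place of code of your own. Each camera call takes 0.05 s, during which the arm holds its last target. There are 200 camera calls.

### The job

The battery door of the grey box is held by a concealed catch: one of the six identical flush plates in the box's top is its button, the other five are fixed. Feel across the plates with the fingertips, slowly and gently, until you find the one that gives, and press it fully home, so that the battery door stands open; leave it open and draw back clear. Only touch and press: do not pick up, carry or push aside the things lying about on and around the box.

Things in the scene. Friction and masses are not known exactly. Their poses are not given: they have to be found in the camera images.
- battery_box: Grey box on a short steel pedestal bolted to the bench. Box 198 x 294 x 57 mm (own x, y, z), top 141 mm above the bench. Origin at bench height below the middle of the six plates; x from its front to its far side, y to its left. It covers x -74 to +124, y -107 to +187 mm. Behind the plates (x 66 to 116, y -95 to +95 mm) lies the battery door; the left end (y 95 to 187 mm) is plain.
- panel_centre (a point): Middle of the six plates, level with the top of the box (141 mm), axes as the box. Square plates of 56 mm side, all alike, in two rows of three, centred at x = -33, +33 mm and y = -66, 0, +66 mm from here, between bars 8 mm wide. Their tops lie 2 mm below the bars (139 mm above the bench). Which one is the button changes from run to run: to be found by touch.
- catch (a joint): How far the hidden button plate is pushed in, in m: 0 at rest (level with the other five plates), 0.007 fully home. It gives straight down under about 4 N anywhere on the plate, without spring: it stays where it is left. The five others do not give at all.
- battery_door (a joint): Opening angle of the battery door in rad, 0 shut and level with the top. A plain grey flap 48 x 188 x 5 mm, hinged along the far edge of the box. Linked to the button: it rises as the button goes in, 0.08 rad per mm, to 0.56 rad (near edge some 26 mm up) with the button fully home; pushing the door down drives the button out again.
- tape_roll: bystander, loose; origin at the centre of its underside. Not to be lifted or shifted. Roll of white tape lying flat on the plain left end of the box, 66 mm across, 22 mm high.
- thread_spool: bystander, loose; origin at the centre of its underside. Not to be lifted or shifted. Upright orange spool, 43 mm across, 47 mm high, on the far left corner of the box.
- wood_block: bystander, loose; origin at the centre of its underside. Not to be lifted or shifted. Strip of wood, 41 x 152 x 28 mm, lying on the bench left of the box.
- tape_measure: bystander, loose; origin at the centre of its underside. Not to be lifted or shifted. Yellow tape measure, 62 x 75 x 73 mm, on the bench left of the box.
- dropper_bottle: bystander, loose; origin at the centre of its underside. Not to be lifted or shifted. Small brown bottle with a dropper, 34 mm across, 102 mm high, on the bench left of the box.

How it is judged:
By the outcome, as a careful person would: the job done as asked, in the order asked, and still so for the second after the job is handed in, with the robot touching nothing.
It also fails if it takes over 48 s, if anything falls off the work surface, if the arm or the gripper's body presses on something with over 40 N, if the wrist force passes 120 N, or if a joint passes its speed limit or range.

## Working session

There is one attempt and no reset: what is moved stays moved. The work goes in short steps, Python scripts to look and compute and a tool call to move; the robot and the scene stay as the last step left them, time stands still between calls to the robot, and variables do not carry over. Pictures are saved under pics/ and viewed, at most 10 in all, crops included, and the job is handed in when it is done.

Besides the shell and the picture viewer there is one more tool, called after ">>>" in YAML: its name, and indented under it one key for each argument. send_rows: Moves the arm, as the interface text tells. Shifts and turns lie within -1 to 1; 1 stands for 20 mm of shift or 8 degrees of turn. Its arguments: {"type":"object","properties":{"increments":{"type":"array"}},"required":["increments"]}

```bash
mkdir -p pics; python3 - <<'E'
from station import manip
import cv2
s=manip.state(); print(s['clock'],s['tool_pos'],s['ee_rot'],s['wrist_force'])
for n in ("top","side"):
    cv2.imwrite(f"pics/{n}0.png",manip.capture(n))
    p=manip.camera_params(n); print(n,p)
    for q in ("battery_box","battery_door","catch"):
        print(q,[(d['rect'],round(d['conf'],2)) for d in manip.recognise(n,q)][:2])
E
```

```text
0.0 [0.23325867 0.57936767 0.19311708] [-1.21483954e-04  1.90186060e-01  9.81747806e-01 -7.02196948e-04] [-0.33687855  0.37502588 -0.77124932]
top {'intrinsics': array([[562.71152887,   0.        , 315.55361603],
       [  0.        , 562.71152887, 235.6168121 ],
       [  0.        ,   0.        ,   1.        ]]), 'R': array([[ 0.01939405, -0.9994098 , -0.0283537 ],
       [-0.98928194, -0.01507706, -0.14523745],
       [ 0.14472424,  0.03086655, -0.98899047]]), 't': array([0.11616882, 0.54038714, 1.07426076])}
battery_box [([287.9, 159.5, 175.6, 131.5], 0.61)]
battery_door [([349.5, 171.1, 108.8, 41.0], 0.85)]
catch [([381.9, 206.9, 35.0, 33.8], 0.62)]
side {'intrinsics': array([[592.5513165 ,   0.        , 319.32537691],
       [  0.        , 592.5513165 , 248.71859507],
       [  0.        ,   0.        ,   1.        ]]), 'R': array([[-0.99955793, -0.02682508, -0.01282065],
       [-0.00389979,  0.54578418, -0.83791671],
       [ 0.0294745 , -0.83749629, -0.54564752]]), 't': array([0.53375303, 0.02993204, 1.2043132 ])}
battery_box [([241.8, 171.8, 128.4, 107.5], 0.83)]
battery_door [([262.6, 175.4, 39.6, 42.7], 0.88)]
catch [([294.8, 188.5, 29.4, 16.6], 0.79)]
```

View pics/top0.png

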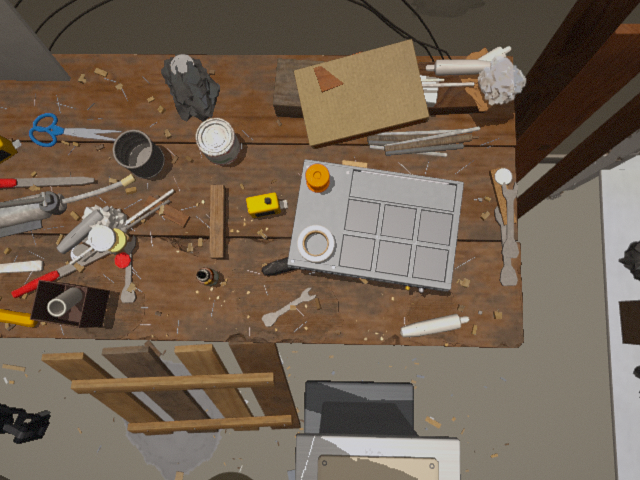

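View pics/side0.png

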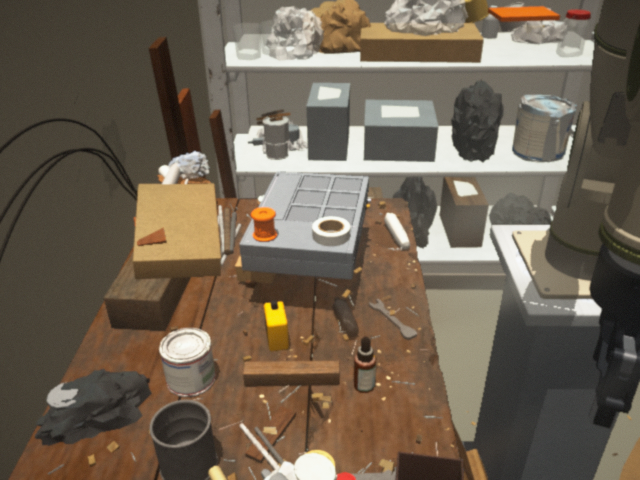

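The top view shows the box spanning about (290–462, 160–290). The plate grid covers about (340–455, 197–283), with the spool at (317,178) and the tape roll at (316,243), and the door shut along the far edge. Next I'll fit the box pose from a magnified crop.

```bash
python3 - <<'E'
import cv2
im=cv2.imread("pics/top0.png")[150:300,280:480]
cv2.imwrite("pics/crop.png",cv2.resize(im,None,fx=4,fy=4,interpolation=cv2.INTER_CUBIC))
E
```

```text
(no output)
```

View pics/crop.png

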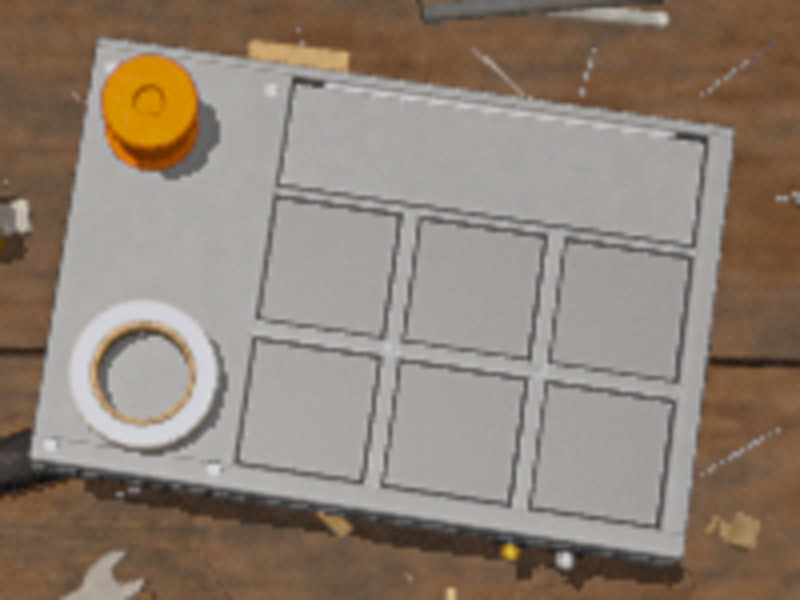

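```bash
python3 - <<'E'
from station import manip
import numpy as np, cv2
p=manip.camera_params("top");K,R,t=p['intrinsics'],p['R'],p['t']
px=np.array([(275,197),(693,258),(238,463),(661,527),(100,38),(733,128),(33,458),(683,555)],float)
px=(px-1.5)/4+[280,150]
b=np.array([(61,94),(61,-94),(-61,94),(-61,-94),(124,187),(124,-107),(-74,187),(-74,-107)])/1000
z=np.array([.139]*4+[.141]*4)
C=-R.T@t
d=(R.T@np.linalg.inv(K)@np.c_[px,np.ones(8)].T).T
W=(C+d*((z-C[2])/d[:,2])[:,None])[:,:2]
mb,mw=b.mean(0),W.mean(0); B=b-mb;D=W-mw
yaw=np.arctan2((B[:,0]*D[:,1]-B[:,1]*D[:,0]).sum(),(B*D).sum())
Q=np.array([[np.cos(yaw),-np.sin(yaw)],[np.sin(yaw),np.cos(yaw)]])
o=mw-Q@mb; print("origin",o,"yaw",np.degrees(yaw)); print("res mm",((b@Q.T+o-W)*1000).round(1).tolist())
for x in(-33,33):
  for y in(66,0,-66): print(x,y,(Q@[x/1000,y/1000]+o).round(4))
print(manip.state()['tool_pos'])
# which plate centre the network's catch is at
for c in[(399.4,223.8)]:
  dd=R.T@np.linalg.inv(K)@[*c,1]; w=(C+dd*((.139-C[2])/dd[2]))[:2]; print("net",(Q.T@(w-o)*1000).round())
E
```

```text
origin [ 0.51902785 -0.02246212] yaw -7.585241978941072
res mm [[-0.6, -1.3], [0.2, 0.9], [0.2, -0.4], [0.7, 0.9], [1.0, 1.3], [1.1, -1.8], [-0.9, 1.7], [-1.6, -1.1]]
-33 66 [0.495  0.0473]
-33 0 [ 0.4863 -0.0181]
-33 -66 [ 0.4776 -0.0835]
33 66 [0.5605 0.0386]
33 0 [ 0.5517 -0.0268]
33 -66 [ 0.543  -0.0922]
[0.23343974 0.57973857 0.19381152]
net [29. -2.]
```

>>> send_rows:
  increments:
    - {"dz":1,"dy":-1,"dx":0.5,"fingers":0}
    - {"dz":1,"dy":-1,"dx":0.5,"fingers":0}
    - {"dy":-1,"dx":0.5,"wz":0.2,"fingers":0}
    - {"dy":-1,"dx":0.5,"wz":0.2,"fingers":0}
    - {"dy":-1,"dx":0.5,"wz":0.2,"fingers":0}
    - {"dy":-1,"dx":0.5,"wz":0.2,"fingers":0}
    - {"dy":-1,"dx":0.5,"wz":0.2,"fingers":0}
    - {"dy":-1,"dx":0.5,"wz":0.2,"fingers":0}
    - {"dy":-1,"dx":0.5,"wz":0.2,"fingers":0}
    - {"dy":-1,"dx":0.5,"wz":0.2,"fingers":0}
    - {"dy":-1,"dx":0.5,"wz":0.2,"fingers":0}
    - {"dy":-1,"dx":0.5,"fingers":0}
    - {"dy":-1,"dx":0.5,"fingers":0}
    - {"dy":-1,"dx":0.5,"fingers":0}
    - {"dy":-1,"dx":0.5,"fingers":0}
    - {"dy":-1,"dx":0.5,"fingers":0}
    - {"dy":-1,"dx":0.5,"fingers":0}
    - {"dy":-1,"dx":0.5,"fingers":0}
    - {"dy":-1,"dx":0.5,"fingers":0}
    - {"fingers":0}

```text
validation failed for argument at $.in...
```

>>> send_rows:
  increments:
    - {"wx":0,"wy":0,"wz":0,"dx":0.5,"dy":-1,"dz":1,"fingers":0}
    - {"wx":0,"wy":0,"wz":0,"dx":0.5,"dy":-1,"dz":1,"fingers":0}
    - {"wx":0,"wy":0,"wz":0.2,"dx":0.5,"dy":-1,"dz":0,"fingers":0}
    - {"wx":0,"wy":0,"wz":0.2,"dx":0.5,"dy":-1,"dz":0,"fingers":0}
    - {"wx":0,"wy":0,"wz":0.2,"dx":0.5,"dy":-1,"dz":0,"fingers":0}
    - {"wx":0,"wy":0,"wz":0.2,"dx":0.5,"dy":-1,"dz":0,"fingers":0}
    - {"wx":0,"wy":0,"wz":0.2,"dx":0.5,"dy":-1,"dz":0,"fingers":0}
    - {"wx":0,"wy":0,"wz":0.2,"dx":0.5,"dy":-1,"dz":0,"fingers":0}
    - {"wx":0,"wy":0,"wz":0.2,"dx":0.5,"dy":-1,"dz":0,"fingers":0}
    - {"wx":0,"wy":0,"wz":0.2,"dx":0.5,"dy":-1,"dz":0,"fingers":0}
    - {"wx":0,"wy":0,"wz":0.2,"dx":0.5,"dy":-1,"dz":0,"fingers":0}
    - {"wx":0,"wy":0,"wz":0,"dx":0.5,"dy":-1,"dz":0,"fingers":0}
    - {"wx":0,"wy":0,"wz":0,"dx":0.5,"dy":-1,"dz":0,"fingers":0}
    - {"wx":0,"wy":0,"wz":0,"dx":0.5,"dy":-1,"dz":0,"fingers":0}
    - {"wx":0,"wy":0,"wz":0,"dx":0.5,"dy":-1,"dz":0,"fingers":0}
    - {"wx":0,"wy":0,"wz":0,"dx":0.5,"dy":-1,"dz":0,"fingers":0}
    - {"wx":0,"wy":0,"wz":0,"dx":0.5,"dy":-1,"dz":0,"fingers":0}
    - {"wx":0,"wy":0,"wz":0,"dx":0.5,"dy":-1,"dz":0,"fingers":0}
    - {"wx":0,"wy":0,"wz":0,"dx":0.5,"dy":-1,"dz":0,"fingers":0}

```text
clock: 2.3
tool_pos: [0.4238, 0.199, 0.2341]
ee_rot: [0.0, 0.066, 0.998, 0.0]
wrist_force: [-0.1, 0.2, -0.5]
opening: 0.004
grip_force: 0.0
```

>>> send_rows:
  increments:
    - {"wx":0,"wy":0,"wz":0,"dx":0.45,"dy":-0.95,"dz":0,"fingers":0}
    - {"wx":0,"wy":0,"wz":0,"dx":0.45,"dy":-0.95,"dz":0,"fingers":0}
    - {"wx":0,"wy":0,"wz":0,"dx":0.45,"dy":-0.95,"dz":0,"fingers":0}
    - {"wx":0,"wy":0,"wz":0,"dx":0.45,"dy":-0.95,"dz":0,"fingers":0}
    - {"wx":0,"wy":0,"wz":0,"dx":0.45,"dy":-0.95,"dz":0,"fingers":0}
    - {"wx":0,"wy":0,"wz":0,"dx":0.45,"dy":-0.95,"dz":0,"fingers":0}
    - {"wx":0,"wy":0,"wz":0,"dx":0.45,"dy":-0.95,"dz":-0.5,"fingers":0}
    - {"wx":0,"wy":0,"wz":0,"dx":0.45,"dy":-0.95,"dz":-0.8,"fingers":0}
    - {"wx":0,"wy":0,"wz":0,"dx":0,"dy":0,"dz":-0.8,"fingers":0}
    - {"wx":0,"wy":0,"wz":0,"dx":0,"dy":0,"dz":-0.8,"fingers":0}
    - {"wx":0,"wy":0,"wz":0,"dx":0,"dy":0,"dz":-0.8,"fingers":0}
    - {"wx":0,"wy":0,"wz":0,"dx":0,"dy":0,"dz":-0.6,"fingers":0}
    - {"wx":0,"wy":0,"wz":0,"dx":0,"dy":0,"dz":0,"fingers":0}

```text
clock: 3.6
tool_pos: [0.4945, 0.0477, 0.1466]
ee_rot: [-0.001, 0.066, 0.998, -0.0]
wrist_force: [0.5, -1.0, 0.0]
opening: 0.0
grip_force: 0.0
```

>>> send_rows:
  increments:
    - {"wx":0,"wy":0,"wz":0,"dx":0,"dy":0,"dz":-0.1,"fingers":0}
    - {"wx":0,"wy":0,"wz":0,"dx":0,"dy":0,"dz":-0.1,"fingers":0}
    - {"wx":0,"wy":0,"wz":0,"dx":0,"dy":0,"dz":-0.1,"fingers":0}
    - {"wx":0,"wy":0,"wz":0,"dx":0,"dy":0,"dz":-0.05,"fingers":0}
    - {"wx":0,"wy":0,"wz":0,"dx":0,"dy":0,"dz":0,"fingers":0}

```text
clock: 4.1
tool_pos: [0.4954, 0.0478, 0.141]
ee_rot: [0.0, 0.066, 0.998, 0.0]
wrist_force: [0.1, -0.2, -0.4]
opening: 0.003
grip_force: 0.0
```

>>> send_rows:
  increments:
    - {"wx":0,"wy":0,"wz":0,"dx":0,"dy":0,"dz":-0.05,"fingers":0}
    - {"wx":0,"wy":0,"wz":0,"dx":0,"dy":0,"dz":0,"fingers":0}

```text
clock: 4.3
tool_pos: [0.4954, 0.0478, 0.1399]
ee_rot: [-0.0, 0.066, 0.998, 0.0]
wrist_force: [0.9, 0.4, -0.6]
opening: 0.0
grip_force: 0.0
```

>>> send_rows:
  increments:
    - {"wx":0,"wy":0,"wz":0,"dx":0,"dy":0,"dz":-0.05,"fingers":0}
    - {"wx":0,"wy":0,"wz":0,"dx":0,"dy":0,"dz":0,"fingers":0}

```text
clock: 4.5
tool_pos: [0.4954, 0.0478, 0.1388]
ee_rot: [-0.0, 0.066, 0.998, 0.0]
wrist_force: [0.3, -0.3, 0.6]
opening: 0.003
grip_force: 0.0
```

>>> send_rows:
  increments:
    - {"wx":0,"wy":0,"wz":0,"dx":0,"dy":0,"dz":-0.05,"fingers":0}
    - {"wx":0,"wy":0,"wz":0,"dx":0,"dy":0,"dz":0,"fingers":0}

```text
clock: 4.7
tool_pos: [0.4954, 0.0478, 0.1378]
ee_rot: [-0.0, 0.066, 0.998, 0.0]
wrist_force: [-0.7, 0.3, -0.7]
opening: 0.001
grip_force: 0.0
```

>>> send_rows:
  increments:
    - {"wx":0,"wy":0,"wz":0,"dx":0,"dy":0,"dz":-0.05,"fingers":0}
    - {"wx":0,"wy":0,"wz":0,"dx":0,"dy":0,"dz":0,"fingers":0}

```text
clock: 4.9
tool_pos: [0.4954, 0.0478, 0.1368]
ee_rot: [-0.0, 0.066, 0.998, 0.0]
wrist_force: [-0.3, 0.6, 0.7]
opening: -0.003
grip_force: 0.0
```

>>> send_rows:
  increments:
    - {"wx":0,"wy":0,"wz":0,"dx":0,"dy":0,"dz":-0.05,"fingers":0}
    - {"wx":0,"wy":0,"wz":0,"dx":0,"dy":0,"dz":0,"fingers":0}

```text
clock: 5.1
tool_pos: [0.4954, 0.0478, 0.1358]
ee_rot: [-0.0, 0.066, 0.998, 0.0]
wrist_force: [0.2, -0.3, -0.2]
opening: 0.002
grip_force: 0.0
```

>>> send_rows:
  increments:
    - {"wx":0,"wy":0,"wz":0,"dx":0,"dy":0,"dz":-0.05,"fingers":0}
    - {"wx":0,"wy":0,"wz":0,"dx":0,"dy":0,"dz":0,"fingers":0}

```text
clock: 5.3
tool_pos: [0.4954, 0.0478, 0.1348]
ee_rot: [-0.0, 0.066, 0.998, 0.0]
wrist_force: [0.1, 0.8, 0.2]
opening: -0.002
grip_force: 0.0
```

```bash
python3 - <<'E'
from station import manip
import cv2, numpy as np
s=manip.state(); print(s['clock'],s['tool_pos'],s['wrist_force'],s['opening'])
a=manip.capture("side")[130:290,230:400]; b=manip.capture("wrist")
cv2.imwrite("pics/c1.png",np.hstack([cv2.resize(a,(400,376),interpolation=cv2.INTER_CUBIC),cv2.resize(b,(400,376))]))
E
```

```text
5.3 [0.49535845 0.04777257 0.13481432] [0.07774706 0.75564829 0.18689736] -0.001995258564835968
```

View pics/c1.png

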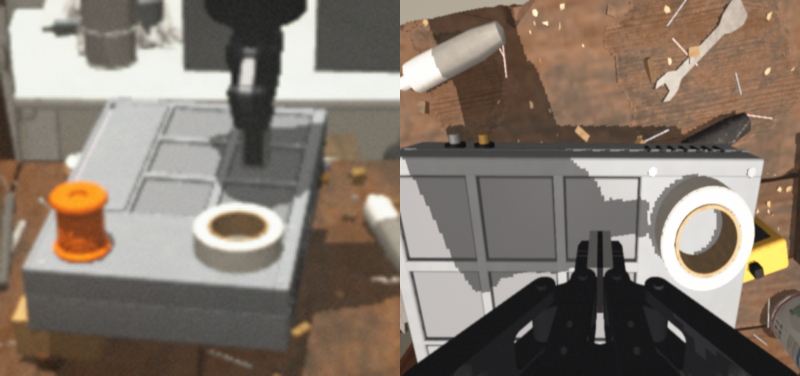

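```bash
python3 - <<'E'
from station import manip
import numpy as np
def pr(n,X):
    p=manip.camera_params(n);c=p['R']@np.array(X)+p['t'];u=p['intrinsics']@c;return u[:2]/u[2]
T=manip.state()['tool_pos']
o=np.array([.519,-.0225]);y=np.radians(-7.585);Q=np.array([[np.cos(y),-np.sin(y)],[np.sin(y),np.cos(y)]])
pts={'tcp':T,'tcp+20':T+[0,0,.02]}
for a,b in((-61,94),(-61,38),(-5,38),(-5,94)): pts[(a,b)]=[*(Q@[a/1e3,b/1e3]+o),.139]
for k,X in pts.items():
    s=(pr('side',X)-[230,130])*[400/170,376/160]; w=pr('wrist',X)*[400/640,376/480]+[400,0]
    print(k,s.round(),w.round())
print(pr('side',T))
E
```

```text
tcp [255. 205.] [600. 218.]
tcp+20 [255. 183.] [600. 231.]
(-61, 94) [287. 220.] [636. 178.]
(-61, 38) [295. 185.] [563. 178.]
(-5, 38) [226. 181.] [566. 258.]
(-5, 94) [215. 215.] [633. 258.]
[338.38795516 217.11512227]
```

```bash
python3 - <<'E'
from station import manip
import cv2, numpy as np
a=manip.capture("side")[150:250,270:390]; b=manip.capture("wrist")[150:390,210:480]
a=cv2.resize(a,(400,333),interpolation=cv2.INTER_CUBIC)
cv2.circle(a,tuple(int(v) for v in ((338.4-270)*3.333,(217.1-150)*3.33)),3,(0,0,255),-1)
cv2.imwrite("pics/c2.png",np.hstack([a,cv2.resize(b,(400,333),interpolation=cv2.INTER_CUBIC)]))
E
```

```text
(no output)
```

View pics/c2.png

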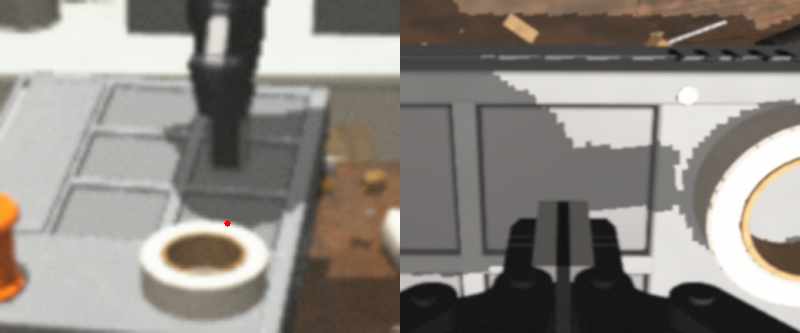

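The tips appear about 30 mm above the plate although the reported TCP is already below it. The box corners project correctly in both views, so the reported TCP must lie beyond the real tips. I'll keep lowering gently and go by the force reading.

>>> send_rows:
  increments:
    - {"wx":0,"wy":0,"wz":0,"dx":0,"dy":0,"dz":-0.15,"fingers":0}
    - {"wx":0,"wy":0,"wz":0,"dx":0,"dy":0,"dz":-0.15,"fingers":0}
    - {"wx":0,"wy":0,"wz":0,"dx":0,"dy":0,"dz":-0.15,"fingers":0}
    - {"wx":0,"wy":0,"wz":0,"dx":0,"dy":0,"dz":0,"fingers":0}

```text
clock: 5.9
tool_pos: [0.4951, 0.0477, 0.1253]
ee_rot: [-0.0, 0.066, 0.998, -0.0]
wrist_force: [-0.2, -1.0, 0.1]
opening: -0.003
grip_force: 0.0
```

```bash
python3 - <<'E'
from station import manip
import cv2, numpy as np
s=manip.state(); print(s['clock'],s['tool_pos'],s['wrist_force'],s['joint_torque'])
a=manip.capture("side")[150:250,270:390]; b=manip.capture("wrist")[150:390,210:480]
a=cv2.resize(a,(400,333),interpolation=cv2.INTER_CUBIC)
cv2.imwrite("pics/c3.png",np.hstack([a,cv2.resize(b,(400,333),interpolation=cv2.INTER_CUBIC)]))
E
```

```text
5.9 [0.49507501 0.0476923  0.12534516] [-0.22703529 -1.03844321  0.08091679] [ 2.99615634e-02 -3.89388728e+01  1.82243720e+00 -3.66314757e+01
 -8.04462587e-03 -1.28042819e-01  2.50022009e-02]
```

View pics/c3.png

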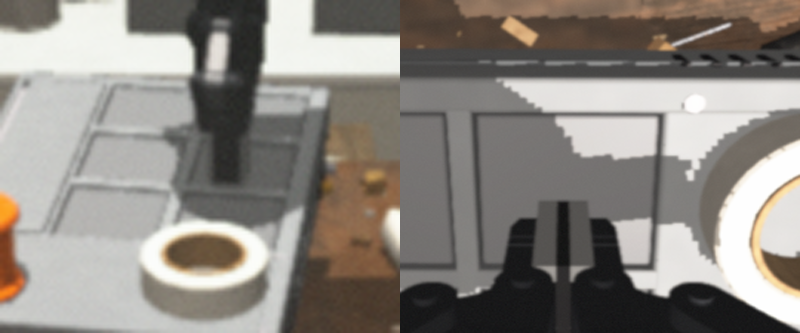

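The tips are still about 20 mm above the plate (side tip now at row 184, contact expected near 216).

>>> send_rows:
  increments:
    - {"wx":0,"wy":0,"wz":0,"dx":0,"dy":0,"dz":-0.15,"fingers":0}
    - {"wx":0,"wy":0,"wz":0,"dx":0,"dy":0,"dz":-0.15,"fingers":0}
    - {"wx":0,"wy":0,"wz":0,"dx":0,"dy":0,"dz":-0.15,"fingers":0}
    - {"wx":0,"wy":0,"wz":0,"dx":0,"dy":0,"dz":-0.05,"fingers":0}
    - {"wx":0,"wy":0,"wz":0,"dx":0,"dy":0,"dz":0,"fingers":0}

```text
clock: 6.5
tool_pos: [0.4953, 0.0478, 0.1157]
ee_rot: [-0.0, 0.066, 0.998, -0.0]
wrist_force: [-0.7, 0.2, -0.7]
opening: -0.001
grip_force: 0.0
```

>>> send_rows:
  increments:
    - {"wx":0,"wy":0,"wz":0,"dx":0,"dy":0,"dz":-0.05,"fingers":0}
    - {"wx":0,"wy":0,"wz":0,"dx":0,"dy":0,"dz":-0.05,"fingers":0}

```text
clock: 6.7
tool_pos: [0.4955, 0.0478, 0.114]
ee_rot: [0.0, 0.066, 0.998, 0.0]
wrist_force: [-0.1, 0.4, -0.3]
opening: 0.001
grip_force: 0.0
```

>>> send_rows:
  increments:
    - {"wx":0,"wy":0,"wz":0,"dx":0,"dy":0,"dz":-0.05,"fingers":0}
    - {"wx":0,"wy":0,"wz":0,"dx":0,"dy":0,"dz":-0.05,"fingers":0}

```text
clock: 6.9
tool_pos: [0.4955, 0.0478, 0.1119]
ee_rot: [0.0, 0.066, 0.998, 0.0]
wrist_force: [-0.6, 0.1, 0.9]
opening: 0.0
grip_force: 0.0
```

>>> send_rows:
  increments:
    - {"wx":0,"wy":0,"wz":0,"dx":0,"dy":0,"dz":-0.05,"fingers":0}
    - {"wx":0,"wy":0,"wz":0,"dx":0,"dy":0,"dz":-0.05,"fingers":0}

```text
clock: 7.1
tool_pos: [0.4954, 0.0478, 0.1098]
ee_rot: [-0.0, 0.066, 0.998, 0.0]
wrist_force: [0.4, 0.8, -0.6]
opening: -0.0
grip_force: 0.0
```

>>> send_rows:
  increments:
    - {"wx":0,"wy":0,"wz":0,"dx":0,"dy":0,"dz":-0.05,"fingers":0}
    - {"wx":0,"wy":0,"wz":0,"dx":0,"dy":0,"dz":0,"fingers":0}

```text
clock: 7.3
tool_pos: [0.4953, 0.0478, 0.1088]
ee_rot: [-0.0, 0.066, 0.998, 0.0]
wrist_force: [-0.1, 1.2, 0.8]
opening: -0.002
grip_force: 0.0
```

>>> send_rows:
  increments:
    - {"wx":0,"wy":0,"wz":0,"dx":0,"dy":0,"dz":-0.05,"fingers":0}
    - {"wx":0,"wy":0,"wz":0,"dx":0,"dy":0,"dz":0,"fingers":0}

```text
clock: 7.5
tool_pos: [0.4954, 0.0478, 0.1079]
ee_rot: [-0.0, 0.066, 0.998, 0.0]
wrist_force: [-0.5, -0.4, 0.6]
opening: 0.001
grip_force: 0.0
```

>>> send_rows:
  increments:
    - {"wx":0,"wy":0,"wz":0,"dx":0,"dy":0,"dz":-0.05,"fingers":0}
    - {"wx":0,"wy":0,"wz":0,"dx":0,"dy":0,"dz":0,"fingers":0}

```text
clock: 7.7
tool_pos: [0.4954, 0.0478, 0.1068]
ee_rot: [-0.0, 0.066, 0.998, 0.0]
wrist_force: [0.0, -0.3, 0.3]
opening: 0.001
grip_force: 0.0
```

>>> send_rows:
  increments:
    - {"wx":0,"wy":0,"wz":0,"dx":0,"dy":0,"dz":-0.05,"fingers":0}
    - {"wx":0,"wy":0,"wz":0,"dx":0,"dy":0,"dz":0,"fingers":0}

```text
clock: 7.9
tool_pos: [0.4954, 0.0478, 0.1058]
ee_rot: [-0.0, 0.066, 0.998, 0.0]
wrist_force: [0.2, 0.0, 0.1]
opening: -0.002
grip_force: 0.0
```

>>> send_rows:
  increments:
    - {"wx":0,"wy":0,"wz":0,"dx":0,"dy":0,"dz":-0.05,"fingers":0}
    - {"wx":0,"wy":0,"wz":0,"dx":0,"dy":0,"dz":0,"fingers":0}

```text
clock: 8.1
tool_pos: [0.4953, 0.0478, 0.1048]
ee_rot: [-0.0, 0.066, 0.998, 0.0]
wrist_force: [-0.7, 0.2, -0.6]
opening: -0.0
grip_force: 0.0
```

>>> send_rows:
  increments:
    - {"wx":0,"wy":0,"wz":0,"dx":0,"dy":0,"dz":-0.05,"fingers":0}
    - {"wx":0,"wy":0,"wz":0,"dx":0,"dy":0,"dz":0,"fingers":0}

```text
clock: 8.3
tool_pos: [0.4953, 0.0478, 0.1038]
ee_rot: [-0.0, 0.066, 0.998, 0.0]
wrist_force: [0.3, -1.1, -0.0]
opening: 0.001
grip_force: 0.0
```

>>> send_rows:
  increments:
    - {"wx":0,"wy":0,"wz":0,"dx":0,"dy":0,"dz":-0.05,"fingers":0}
    - {"wx":0,"wy":0,"wz":0,"dx":0,"dy":0,"dz":0,"fingers":0}

```text
clock: 8.5
tool_pos: [0.4954, 0.0478, 0.1028]
ee_rot: [-0.0, 0.066, 0.998, -0.0]
wrist_force: [0.4, -0.4, -0.5]
opening: 0.001
grip_force: 0.0
```

```bash
python3 - <<'E'
from station import manip
import cv2, numpy as np
s=manip.state(); print(s['clock'],s['tool_pos'],s['wrist_force'])
a=manip.capture("side")[150:250,270:390]; b=manip.capture("wrist")[150:390,210:480]
a=cv2.resize(a,(400,333),interpolation=cv2.INTER_CUBIC)
cv2.imwrite("pics/c4.png",np.hstack([a,cv2.resize(b,(400,333),interpolation=cv2.INTER_CUBIC)]))
E
```

```text
8.5 [0.49536892 0.04775658 0.10280547] [ 0.42058546 -0.37758695 -0.47941798]
```

View pics/c4.png

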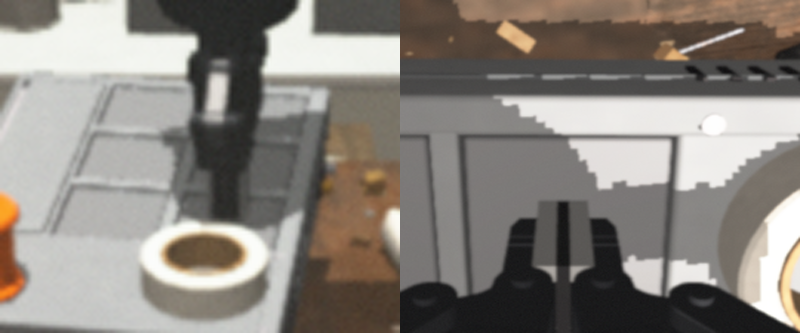

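```bash
python3 - <<'E'
from station import manip
import numpy as np
p=manip.camera_params('wrist');K,R,t=p['intrinsics'],p['R'],p['t'];C=-R.T@t
T=manip.state()['tool_pos'];print("cam rel tcp",C-T, "fwd",R[2])
d=R.T@np.linalg.inv(K)@[320,295.6,1]
for off in(-.011,0,.011):
    s=(T[0]+off-C[0])/d[0];print(off,(C+s*d-T)*1e3)
p=manip.camera_params('side');K,R,t=p['intrinsics'],p['R'],p['t'];C=-R.T@t
d=R.T@np.linalg.inv(K)@[338.4,150+219/3.33,1]
s=(T[1]-C[1])/d[1];print('side tip',(C+s*d))
E
```

```text
cam rel tcp [-0.07838399  0.00990911  0.18058853] fwd [ 0.30519115 -0.04060767 -0.95142492]
-0.011 [-11.           1.08283392  42.75309373]
0 [ 0.         -0.3579983  20.25235279]
0.011 [11.         -1.79883053 -2.24838816]
side tip [0.49539443 0.04776627 0.13778284]
```

Both views agree: the tips sit about 42 mm above the reported TCP, so contact should come near a reported z of 0.097.

>>> send_rows:
  increments:
    - {"wx":0,"wy":0,"wz":0,"dx":0,"dy":0,"dz":-0.05,"fingers":0}
    - {"wx":0,"wy":0,"wz":0,"dx":0,"dy":0,"dz":-0.05,"fingers":0}
    - {"wx":0,"wy":0,"wz":0,"dx":0,"dy":0,"dz":0,"fingers":0}

```text
clock: 8.9
tool_pos: [0.4956, 0.0478, 0.1017]
ee_rot: [0.0, 0.066, 0.998, 0.0]
wrist_force: [-5.1, -1.7, 9.5]
opening: -0.001
grip_force: 5.0
```

>>> send_rows:
  increments:
    - {"wx":0,"wy":0,"wz":0,"dx":0,"dy":0,"dz":-0.05,"fingers":0}
    - {"wx":0,"wy":0,"wz":0,"dx":0,"dy":0,"dz":0,"fingers":0}

```text
clock: 9.1
tool_pos: [0.4956, 0.0479, 0.1017]
ee_rot: [0.0, 0.066, 0.998, 0.001]
wrist_force: [-9.3, -2.1, 22.0]
opening: 0.002
grip_force: 10.6
```

>>> send_rows:
  increments:
    - {"wx":0,"wy":0,"wz":0,"dx":0,"dy":0,"dz":-0.05,"fingers":0}
    - {"wx":0,"wy":0,"wz":0,"dx":0,"dy":0,"dz":0,"fingers":0}

```text
clock: 9.3
tool_pos: [0.4956, 0.0479, 0.1016]
ee_rot: [0.0, 0.066, 0.998, 0.001]
wrist_force: [-15.3, -2.1, 32.2]
opening: -0.003
grip_force: 16.2
```

>>> send_rows:
  increments:
    - {"wx":0,"wy":0,"wz":0,"dx":0,"dy":0,"dz":-0.05,"fingers":0}
    - {"wx":0,"wy":0,"wz":0,"dx":0,"dy":0,"dz":0,"fingers":0}

```text
clock: 9.5
tool_pos: [0.4957, 0.048, 0.1015]
ee_rot: [0.0, 0.066, 0.998, 0.001]
wrist_force: [-20.3, -2.4, 43.9]
opening: 0.004
grip_force: 21.8
```

The force climbs at a reported z of 0.1017 without the plate giving, so the front-left plate is fixed. Next is front-middle.

>>> send_rows:
  increments:
    - {"wx":0,"wy":0,"wz":0,"dx":0,"dy":0,"dz":0.5,"fingers":0}
    - {"wx":0,"wy":0,"wz":0,"dx":0,"dy":0,"dz":0.5,"fingers":0}
    - {"wx":0,"wy":0,"wz":0,"dx":-0.1,"dy":-0.8,"dz":0,"fingers":0}
    - {"wx":0,"wy":0,"wz":0,"dx":-0.1,"dy":-0.8,"dz":0,"fingers":0}
    - {"wx":0,"wy":0,"wz":0,"dx":-0.1,"dy":-0.8,"dz":0,"fingers":0}
    - {"wx":0,"wy":0,"wz":0,"dx":-0.1,"dy":-0.9,"dz":0,"fingers":0}
    - {"wx":0,"wy":0,"wz":0,"dx":0,"dy":0,"dz":-0.3,"fingers":0}
    - {"wx":0,"wy":0,"wz":0,"dx":0,"dy":0,"dz":-0.3,"fingers":0}
    - {"wx":0,"wy":0,"wz":0,"dx":0,"dy":0,"dz":-0.1,"fingers":0}
    - {"wx":0,"wy":0,"wz":0,"dx":0,"dy":0,"dz":0,"fingers":0}

```text
clock: 10.5
tool_pos: [0.487, -0.0176, 0.1032]
ee_rot: [-0.001, 0.065, 0.998, -0.0]
wrist_force: [-0.4, 0.6, 0.5]
opening: 0.003
grip_force: 0.0
```

>>> send_rows:
  increments:
    - {"wx":0,"wy":0,"wz":0,"dx":0,"dy":0,"dz":-0.05,"fingers":0}
    - {"wx":0,"wy":0,"wz":0,"dx":0,"dy":0,"dz":-0.05,"fingers":0}
    - {"wx":0,"wy":0,"wz":0,"dx":0,"dy":0,"dz":0,"fingers":0}

```text
clock: 10.8
tool_pos: [0.4875, -0.018, 0.1019]
ee_rot: [-0.0, 0.066, 0.998, 0.0]
wrist_force: [0.1, -0.2, -0.5]
opening: -0.002
grip_force: 0.0
```

>>> send_rows:
  increments:
    - {"wx":0,"wy":0,"wz":0,"dx":0,"dy":0,"dz":-0.05,"fingers":0}
    - {"wx":0,"wy":0,"wz":0,"dx":0,"dy":0,"dz":0,"fingers":0}

```text
clock: 11.0
tool_pos: [0.4876, -0.018, 0.1017]
ee_rot: [0.0, 0.066, 0.998, 0.0]
wrist_force: [-4.5, 0.1, 9.6]
opening: -0.001
grip_force: 4.6
```

Front-middle is fixed too (9.6 N with no travel). Next is front-right, with the same sequence ending at the same commanded height.

>>> send_rows:
  increments:
    - {"wx":0,"wy":0,"wz":0,"dx":0,"dy":0,"dz":0.4,"fingers":0}
    - {"wx":0,"wy":0,"wz":0,"dx":0,"dy":0,"dz":0.4,"fingers":0}
    - {"wx":0,"wy":0,"wz":0,"dx":-0.1,"dy":-0.8,"dz":0,"fingers":0}
    - {"wx":0,"wy":0,"wz":0,"dx":-0.1,"dy":-0.8,"dz":0,"fingers":0}
    - {"wx":0,"wy":0,"wz":0,"dx":-0.1,"dy":-0.8,"dz":0,"fingers":0}
    - {"wx":0,"wy":0,"wz":0,"dx":-0.1,"dy":-0.9,"dz":0,"fingers":0}
    - {"wx":0,"wy":0,"wz":0,"dx":0,"dy":0,"dz":-0.3,"fingers":0}
    - {"wx":0,"wy":0,"wz":0,"dx":0,"dy":0,"dz":-0.3,"fingers":0}
    - {"wx":0,"wy":0,"wz":0,"dx":0,"dy":0,"dz":-0.1,"fingers":0}
    - {"wx":0,"wy":0,"wz":0,"dx":0,"dy":0,"dz":0,"fingers":0}
    - {"wx":0,"wy":0,"wz":0,"dx":0,"dy":0,"dz":-0.05,"fingers":0}
    - {"wx":0,"wy":0,"wz":0,"dx":0,"dy":0,"dz":-0.05,"fingers":0}
    - {"wx":0,"wy":0,"wz":0,"dx":0,"dy":0,"dz":0,"fingers":0}

```text
clock: 12.3
tool_pos: [0.4797, -0.0837, 0.1017]
ee_rot: [0.0, 0.065, 0.998, 0.0]
wrist_force: [-4.4, 2.4, 9.1]
opening: 0.0
grip_force: 4.6
```

Front-right is fixed. Next is far-right, kept a little toward the front so the tips stay clear of the door.

>>> send_rows:
  increments:
    - {"wx":0,"wy":0,"wz":0,"dx":0,"dy":0,"dz":0.4,"fingers":0}
    - {"wx":0,"wy":0,"wz":0,"dx":0,"dy":0,"dz":0.4,"fingers":0}
    - {"wx":0,"wy":0,"wz":0,"dx":0.75,"dy":-0.1,"dz":0,"fingers":0}
    - {"wx":0,"wy":0,"wz":0,"dx":0.75,"dy":-0.1,"dz":0,"fingers":0}
    - {"wx":0,"wy":0,"wz":0,"dx":0.75,"dy":-0.1,"dz":0,"fingers":0}
    - {"wx":0,"wy":0,"wz":0,"dx":0.75,"dy":-0.1,"dz":0,"fingers":0}
    - {"wx":0,"wy":0,"wz":0,"dx":0,"dy":0,"dz":-0.3,"fingers":0}
    - {"wx":0,"wy":0,"wz":0,"dx":0,"dy":0,"dz":-0.3,"fingers":0}
    - {"wx":0,"wy":0,"wz":0,"dx":0,"dy":0,"dz":-0.1,"fingers":0}
    - {"wx":0,"wy":0,"wz":0,"dx":0,"dy":0,"dz":0,"fingers":0}
    - {"wx":0,"wy":0,"wz":0,"dx":0,"dy":0,"dz":-0.05,"fingers":0}
    - {"wx":0,"wy":0,"wz":0,"dx":0,"dy":0,"dz":-0.05,"fingers":0}
    - {"wx":0,"wy":0,"wz":0,"dx":0,"dy":0,"dz":0,"fingers":0}

```text
clock: 13.6
tool_pos: [0.5393, -0.0922, 0.1017]
ee_rot: [0.0, 0.066, 0.998, 0.0]
wrist_force: [-4.5, 0.5, 7.4]
opening: -0.004
grip_force: 3.8
```

Far-right is fixed (7.4 N with no travel). Next is far-middle.

>>> send_rows:
  increments:
    - {"wx":0,"wy":0,"wz":0,"dx":0,"dy":0,"dz":0.4,"fingers":0}
    - {"wx":0,"wy":0,"wz":0,"dx":0,"dy":0,"dz":0.4,"fingers":0}
    - {"wx":0,"wy":0,"wz":0,"dx":0.1,"dy":0.8,"dz":0,"fingers":0}
    - {"wx":0,"wy":0,"wz":0,"dx":0.1,"dy":0.8,"dz":0,"fingers":0}
    - {"wx":0,"wy":0,"wz":0,"dx":0.1,"dy":0.8,"dz":0,"fingers":0}
    - {"wx":0,"wy":0,"wz":0,"dx":0.1,"dy":0.9,"dz":0,"fingers":0}
    - {"wx":0,"wy":0,"wz":0,"dx":0,"dy":0,"dz":-0.3,"fingers":0}
    - {"wx":0,"wy":0,"wz":0,"dx":0,"dy":0,"dz":-0.3,"fingers":0}
    - {"wx":0,"wy":0,"wz":0,"dx":0,"dy":0,"dz":-0.1,"fingers":0}
    - {"wx":0,"wy":0,"wz":0,"dx":0,"dy":0,"dz":0,"fingers":0}
    - {"wx":0,"wy":0,"wz":0,"dx":0,"dy":0,"dz":-0.05,"fingers":0}
    - {"wx":0,"wy":0,"wz":0,"dx":0,"dy":0,"dz":-0.05,"fingers":0}
    - {"wx":0,"wy":0,"wz":0,"dx":0,"dy":0,"dz":0,"fingers":0}

```text
clock: 14.9
tool_pos: [0.5476, -0.0267, 0.1011]
ee_rot: [0.0, 0.066, 0.998, -0.0]
wrist_force: [-0.1, 0.1, 0.6]
opening: 0.002
grip_force: 0.6
```

Far-middle gives: z is 0.6 mm lower and there is almost no force. I'll press it slowly.

>>> send_rows:
  increments:
    - {"wx":0,"wy":0,"wz":0,"dx":0,"dy":0,"dz":-0.05,"fingers":0}
    - {"wx":0,"wy":0,"wz":0,"dx":0,"dy":0,"dz":-0.05,"fingers":0}
    - {"wx":0,"wy":0,"wz":0,"dx":0,"dy":0,"dz":0,"fingers":0}

```text
clock: 15.2
tool_pos: [0.5476, -0.0265, 0.0989]
ee_rot: [0.0, 0.066, 0.998, -0.0]
wrist_force: [0.0, -1.5, 2.5]
opening: -0.001
grip_force: 1.0
```

Confirmed: it gave 2 mm more at about 2.5 N. Home should be near z = 0.0948.

>>> send_rows:
  increments:
    - {"wx":0,"wy":0,"wz":0,"dx":0,"dy":0,"dz":-0.05,"fingers":0}
    - {"wx":0,"wy":0,"wz":0,"dx":0,"dy":0,"dz":-0.05,"fingers":0}
    - {"wx":0,"wy":0,"wz":0,"dx":0,"dy":0,"dz":-0.05,"fingers":0}
    - {"wx":0,"wy":0,"wz":0,"dx":0,"dy":0,"dz":-0.05,"fingers":0}
    - {"wx":0,"wy":0,"wz":0,"dx":0,"dy":0,"dz":0,"fingers":0}

```text
clock: 15.7
tool_pos: [0.5475, -0.0261, 0.0948]
ee_rot: [-0.0, 0.066, 0.998, 0.0]
wrist_force: [0.2, -1.1, 1.8]
opening: 0.005
grip_force: 0.9
```

>>> send_rows:
  increments:
    - {"wx":0,"wy":0,"wz":0,"dx":0,"dy":0,"dz":-0.05,"fingers":0}
    - {"wx":0,"wy":0,"wz":0,"dx":0,"dy":0,"dz":0,"fingers":0}

```text
clock: 15.9
tool_pos: [0.5475, -0.026, 0.0947]
ee_rot: [0.0, 0.066, 0.998, 0.0]
wrist_force: [-4.0, -0.6, 11.3]
opening: 0.001
grip_force: 5.6
```

It is home: 7 mm of travel, then a hard stop at 11 N. A touch more to seat it, then straight up and back.

>>> send_rows:
  increments:
    - {"wx":0,"wy":0,"wz":0,"dx":0,"dy":0,"dz":-0.03,"fingers":0}
    - {"wx":0,"wy":0,"wz":0,"dx":0,"dy":0,"dz":0,"fingers":0}
    - {"wx":0,"wy":0,"wz":0,"dx":0,"dy":0,"dz":0.1,"fingers":0}
    - {"wx":0,"wy":0,"wz":0,"dx":0,"dy":0,"dz":0.3,"fingers":0}
    - {"wx":0,"wy":0,"wz":0,"dx":0,"dy":0,"dz":0.6,"fingers":0}
    - {"wx":0,"wy":0,"wz":0,"dx":0,"dy":0,"dz":1,"fingers":0}
    - {"wx":0,"wy":0,"wz":0,"dx":0,"dy":0,"dz":1,"fingers":0}
    - {"wx":0,"wy":0,"wz":0,"dx":0,"dy":0,"dz":1,"fingers":0}
    - {"wx":0,"wy":0,"wz":0,"dx":0,"dy":0,"dz":1,"fingers":0}
    - {"wx":0,"wy":0,"wz":0,"dx":-0.5,"dy":0,"dz":1,"fingers":0}
    - {"wx":0,"wy":0,"wz":0,"dx":-1,"dy":0,"dz":0.5,"fingers":0}
    - {"wx":0,"wy":0,"wz":0,"dx":-1,"dy":0,"dz":0,"fingers":0}
    - {"wx":0,"wy":0,"wz":0,"dx":-1,"dy":0,"dz":0,"fingers":0}
    - {"wx":0,"wy":0,"wz":0,"dx":-1,"dy":0,"dz":0,"fingers":0}
    - {"wx":0,"wy":0,"wz":0,"dx":0,"dy":0,"dz":0,"fingers":0}
    - {"wx":0,"wy":0,"wz":0,"dx":0,"dy":0,"dz":0,"fingers":0}

```text
clock: 17.5
tool_pos: [0.4577, -0.026, 0.2241]
ee_rot: [0.001, 0.066, 0.998, 0.001]
wrist_force: [0.2, 0.4, -0.3]
opening: -0.003
grip_force: 0.0
```

```bash
python3 - <<'E'
from station import manip
import cv2, numpy as np
s=manip.state(); print(s['clock'],s['tool_pos'],s['wrist_force'],abs(s['joint_vel']).max())
a=manip.capture("side")[140:290,230:390]; b=manip.capture("top")[150:300,280:480]
cv2.imwrite("pics/end.png",np.hstack([cv2.resize(a,(400,375),interpolation=cv2.INTER_CUBIC),cv2.resize(b,(400,300),interpolation=cv2.INTER_CUBIC)[:,:].copy() if 0 else cv2.copyMakeBorder(cv2.resize(b,(400,300)),0,75,0,0,0)]))
E
```

```text
17.5 [ 0.4577151  -0.02600224  0.22409609] [ 0.21383945  0.39834323 -0.27368774] 0.027985918714259605
```

View pics/end.png

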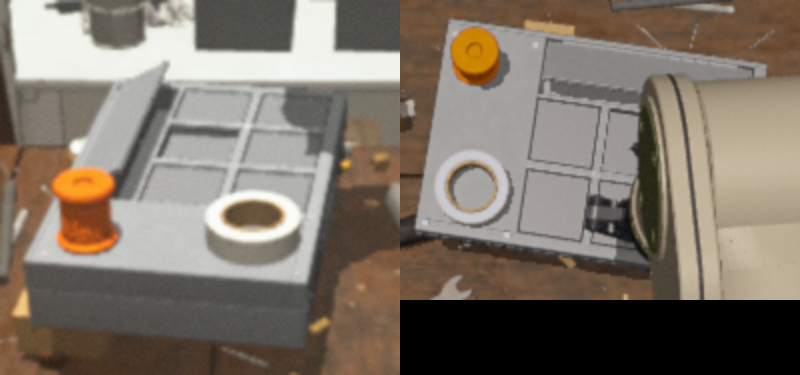

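The side view shows the door standing open (raised flap from (95,160) to (165,65)) and the far-middle plate sunk at (205,140). The tape roll and spool haven't moved, and the arm is clear, so I'm handing in.

```bash
python3 -c "
from station import manip
print(manip.close_job())"
```

```text
the job is handed in; nothing more can be done
None
```

The far-middle plate is the button: I pressed it fully home (7 mm), the battery door stands open, the arm is clear, and the job was handed in at about 18 s; the one rough touch was about 44 N (vertical) of fingertip pressure on the fixed front-left plate.

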